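Sweep the rind offcuts off the cheese board into the scrap tray

TASK

Clear the three small cheese offcuts from the cutting board: with closed fingers, sweep them along the board and over its end so that all three drop into the open steel scrap tray that stands there. Only push them, do not pick them up, and leave the big wedge on the board, the whole cheese wheel and the knife where they are.

Things in the scene. Friction and masses are not known exactly. Their poses are not given: they have to be found in the camera images.
- board: Fixed wooden cutting board, 260 (its x) x 360 (its y) x 50 mm high, lying on the counter. Origin: centre of its underside; z up, its top is 50 mm above the origin. Its long axis is y; the tray stands against its +y or its -y end, the wheel off the other end. No rims: things can be pushed over any edge.
- tray: Fixed open steel scrap tray, 270 (its x) x 150 (its y) x 42 mm high, walls and floor 3 mm, same yaw as the board, its long side about 1 mm from the board's +y or -y end (it differs from start to start), centred on it, its rim 8 mm lower than the board's top. Origin: centre of its underside, z up.
- tip: Cheese offcut lying on the near part of the board: loose wedge-shaped tip, 48 x 26 mm, 20 mm high, about 20 g. Origin: inside it at mid-height, 20 mm from its broad end and 28 mm from its narrow end, 10 mm above the board's top; the narrow end points along its +x.
- heel: Cheese offcut lying on the near part of the board: loose block with two cut corners (at its +x end), 42 (its x) x 30 (its y) x 24 mm high, about 30 g. Origin: its centre, 12 mm above the board's top.
- strip: Cheese offcut lying on the near part of the board: loose curved strip of rind, 55 mm long (its y), 12 mm thick, 20 mm high, about 20 g, bulging to its -x (70 mm outer radius). Origin: inside the strip at mid-length and mid-height, near the centre of its 16 mm overall depth in x, 10 mm above the board's top.
- wedge: Bystander: big loose wedge of cheese, 100 mm long (about along the board's y), 57 mm wide at its rind end (+y), 45 mm high, on the far part of the board (the board's +x side). Origin: on its underside, 60 mm from its narrow end and 40 mm from its rind. Must stay.
- wheel: Bystander: loose whole cheese wheel, 120 mm in diameter, 70 mm high, on the counter 16 mm beyond the board's end that has no tray. Origin: centre of its underside. Must stay.
- knife: Bystander: loose cheese knife lying flat on the counter beyond the board's far side, 260 mm long, about parallel to that side, 14 mm high. Origin: on its underside at mid-length. Must stay.

How it is judged:
At the end, for the whole second after the job is handed in: All three offcuts lie at rest in the tray: each one's origin within the tray's inner outline (131 mm either way along its x, 71 mm along its y) and below its rim (42 mm). Wedge, wheel and knife are each within 20 mm of where they started (x of tip in the frame of tray between -0.131 and 0.131 m and y of tip in the frame of tray between -0.071 and 0.071 m and z of each of tip, heel, strip in the frame of tray below 0.042 m and linear speed of each of tip, heel, strip below 0.03 m/s and x of heel in the frame of tray between -0.131 and 0.131 m and y of heel in the frame of tray between -0.071 and 0.071 m and x of strip in the frame of tray between -0.131 and 0.131 m and y of strip in the frame of tray between -0.071 and 0.071 m and distance of each of wedge, wheel, knife from where it was at the start of the episode below 0.02 m); the robot touches nothing.
It fails at once if an offcut is lifted (its origin more than 40 mm above the board's top) (z of any of tip, heel, strip in the frame of board above 0.09 m).
It fails at once if the big cheese wedge is moved by more than 20 mm or tipped (distance of wedge from where it was at the start of the episode above 0.02 m or angle between wedge's own z axis and vertical above 0.3 rad).
It fails at once if the whole cheese wheel is moved by more than 20 mm or tipped (distance of wheel from where it was at the start of the episode above 0.02 m or angle between wheel's own z axis and vertical above 0.3 rad).
It fails at once if the knife is moved by more than 20 mm or tipped (distance of knife from where it was at the start of the episode above 0.02 m or angle between knife's own z axis and vertical above 0.3 rad).
It also fails if it takes over 64 s, if anything falls off the work surface, if the arm or the gripper's body presses on something with over 40 N, if the wrist force passes 120 N, or if a joint passes its speed limit or range.

ROBOT

A 6-joint arm with a two-finger parallel gripper is mounted at the origin on the work surface. World frame = base frame: x ahead of the robot, y to its left, z up, the work surface at z = 0. Lengths are in m, angles in rad, forces in N, time in s.
With the tool pointing down it reaches from about 0.35 to 0.775 m from the base axis. Payload 7.3 kg.
Tool frame: the origin (TCP) lies at the centre of the arm's flange, where the gripper is bolted on; the fingertips stand 178 mm ahead of it and the grasp point (between the pads) lies robot.pinch_z ahead of it (robot.pinch_z is the distance from the TCP to the grasp point, in m); x points along the fingers, z is the direction in which the jaws open and shut, and the axes are right-handed (so a half turn about x gives the same grasp; the last joint's range is limited). The gripper opens to 92 mm and grips with 3 to 60 N. Pads are 19 mm wide; open, the fingers measure 130 mm over their backs; the gripper's body (75 mm by 190 mm) begins 47 mm behind the grasp point.
Start: joints at [1.066, 0.342, 1.524, -0, 1.275, -0.146], TCP at [0.184, 0.492, 0.405] pointing down, gripper open.
Joint ranges: [-2.53, 2.53], [-0.77, 2.02], [0.04, 2.7], [-1, 4.14], [0.28, 2.66], [-3.11, 3.11]. Speed limits (rad/s): [2.57, 2.57, 3.14, 3.14, 3.14, 3.14].

INTERFACE

Orientations are given as [roll, pitch, yaw] about the fixed x, y, z axes, in that order (R = Rz(yaw) Ry(pitch) Rx(roll)).
In Python, from cell import robot gives the robot as it stands.
- The arm moves only by the shell command python3 -m jog 'ROWS' [FORCE]. ROWS is JSON, a list of rows, each an object of numbers: "fingers": the closure, from 0 (fully open) to 1 (shut); "x", "y", "z": the shift along the tool's x, y, z in cm; "spin": the turn about the tool's x in degrees. A call has 1 to 5 rows; each row is the pose to reach, as a shift and turn from the pose commanded when the call began, along the tool's axes at that moment; what a row does not reach only later rows make up. A row lasts 1/8 s, in which the tool goes at most 62.5 mm and 10.7 degrees, less where a joint would pass 70% of its speed; a pose out of reach is approached as far as the arm can. A call with a gripper value outside its range is refused whole. The fingers move at their own pace and stop on an object; FORCE is the grip in N (left out, the last holds). Time passes only in rows, so rows that repeat a pose let the fingers close. It gives the time, the measured TCP pose, the force and the opening at its end, in the units of the state.
- robot.observe(): the state, without advancing time (a new reading comes with each control period).
- robot.read_camera(name): name is "scene" or "top"; returns a dict with "color" (480x640x3 uint8, red, green, blue), "mtx" (3x3 intrinsics, pixels), "k1" (the pictures are not rectified: a ray, as slopes to the right and down, at radius r is drawn at 1 + k1 r^2 times it, then the intrinsics apply), "view" (4x4, takes a point from world to camera coordinates). Camera axes: x right, y down, z forward; pixel columns grow to the right and rows downward; lengths in m; the calibration is good to about 2 mm. A picture is of the moment at which its call begins. There is no depth.
- robot.hand_in(): hands the job in, once; it reports no verdict.
Trained networks look in a picture, given as the dict that the camera call returned (one of the last four; its "shot" number tells which), for a name from the list of things; names that differ only in an ending like _2 or _b are one class to them, and where a whole thing is asked for, a point or a joint stands for the part that bears it (a point fixed in the world has none). Each returns a list of dicts, best first, with "conf" (0 to 1); they miss things now and then, are a little off and sometimes report something else, mostly with a low value. They report only what shows in the picture. A call takes as long as a camera call.
- robot.look_for(target, picture): "xy" ([column, row] in pixels, amid what is visible of it).
The state is a dict: "time": time; "qpos": joint angles; "qvel": joint speeds; "joint_efforts": joint torques, N m; "tool_pos": TCP position; "tool_rot": TCP orientation; "contact_force": force on the tool from outside, world axes, zero at the start; "torque": the same for the moment, N m; "opening": finger opening in m.
Only numpy, scipy, OpenCV 4.12 (cv2) and the standard library are available. Lean on these libraries where they do the work, as an engineer would, in place of code of your own. Each camera call takes 0.05 s, during which the arm holds its last target. There are 200 camera calls.

## Working session

There is one attempt and no reset: what is moved stays moved. The work goes in short steps, Python scripts to look and compute and a shell command to move; the robot and the scene stay as the last step left them, time stands still between calls to the robot, and variables do not carry over. Pictures are saved under pics/ and viewed, on a budget of 10 in all, crops included, one or two more only if the job needs it, and the job is handed in when it is done.

```bash
ls; mkdir -p pics
cat > h.py <<'E'
import numpy as np, cv2
from cell import robot
def ray(p,uv):
    K=np.array(p["mtx"]);V=np.array(p["view"])
    d=np.array([(uv[0]-K[0,2])/K[0,0],(uv[1]-K[1,2])/K[1,1]])
    u=d.copy()
    for _ in range(20): u=d/(1+p["k1"]*(u@u))
    R=V[:3,:3];c=-R.T@V[:3,3]
    return c,R.T@np.array([u[0],u[1],1])
def at(p,uv,z):
    c,d=ray(p,uv);return c+d*(z-c[2])/d[2]
def pix(p,X):
    V=np.array(p["view"]);K=np.array(p["mtx"]);q=V[:3,:3]@np.array(X)+V[:3,3];u=q[:2]/q[2];u=u*(1+p["k1"]*(u@u))
    return K[0,0]*u[0]+K[0,2],K[1,1]*u[1]+K[1,2]
def save(p,n): cv2.imwrite("pics/"+n,cv2.cvtColor(p["color"],cv2.COLOR_RGB2BGR))
E
python3 - <<'E'
from h import *
np.set_printoptions(precision=4,suppress=True)
for n in("top","scene"):
    p=robot.read_camera(n);save(p,n+"0.png")
    c,_=ray(p,(320,240));print(n,c)
    for t,z in dict(board=.05,tray=.003,tip=.06,heel=.062,strip=.06,wedge=.095,wheel=.07,knife=.014).items():
        for r in robot.look_for(t,p)[:2]: print(t,np.round(r["xy"]),round(r["conf"],2),at(p,r["xy"],z))
print(robot.observe(),robot.pinch_z)
E
```

```text
pics
top [0.588  0.0326 1.3373]
board [342. 274.] 0.95 [ 0.593  -0.0088  0.05  ]
tray [220. 292.] 0.86 [0.5498 0.2544 0.003 ]
tip [338. 282.] 0.55 [ 0.5763 -0.001   0.06  ]
heel [388. 279.] 0.66 [ 0.5829 -0.1034  0.062 ]
strip [302. 306.] 0.69 [0.5244 0.0734 0.06  ]
wedge [292. 236.] 0.81 [0.6666 0.0943 0.095 ]
wheel [460. 249.] 0.85 [ 0.6455 -0.2527  0.07  ]
knife [317. 174.] 0.7 [0.8077 0.0466 0.014 ]
scene [ 0.9705 -0.3435  0.7632]
board [269. 258.] 0.83 [ 0.6204 -0.0347  0.05  ]
tray [339. 161.] 0.83 [0.5441 0.2773 0.003 ]
tip [338. 157.] 0.62 [0.5691 0.2382 0.06  ]
tip [263. 232.] 0.56 [ 0.5792 -0.0034  0.06  ]
heel [224. 267.] 0.97 [ 0.5787 -0.1046  0.062 ]
heel [263. 235.] 0.46 [ 0.5855 -0.0098  0.062 ]
strip [372. 300.] 0.74 [0.8162 0.008  0.06  ]
strip [273. 195.] 0.68 [0.5332 0.0746 0.06  ]
wedge [335. 223.] 0.75 [0.6841 0.0746 0.095 ]
wheel [185. 358.] 0.85 [ 0.6536 -0.2596  0.07  ]
wheel [335. 220.] 0.65 [0.6697 0.0954 0.07  ]
knife [373. 302.] 0.78 [0.8103 0.0297 0.014 ]
{'time': 0.9, 'qpos': array([ 1.066 ,  0.3419,  1.5241, -0.    ,  1.2754, -0.146 ]), 'qvel': array([ 0.0011, -0.0002, -0.0001,  0.0002,  0.0002, -0.0005]), 'joint_efforts': array([ -0.0007, -43.1127, -24.4475,   0.0716,   0.0483,  -0.    ]), 'tool_pos': array([0.1843, 0.4916, 0.4048]), 'tool_rot': array([-0.2469,  1.5707,  0.9651]), 'contact_force': array([0.0281, 0.5217, 0.2927]), 'torque': array([ 0.0482,  0.0633, -0.0262]), 'opening': 0.09186033897162205} 0.1592
```

Run:
```python
import cv2
a=cv2.imread("pics/top0.png")[130:370,150:510];cv2.imwrite("pics/top0c.png",cv2.resize(a,(792,528),interpolation=cv2.INTER_CUBIC))
```

```text
(no output)
```

View pics/top0c.png

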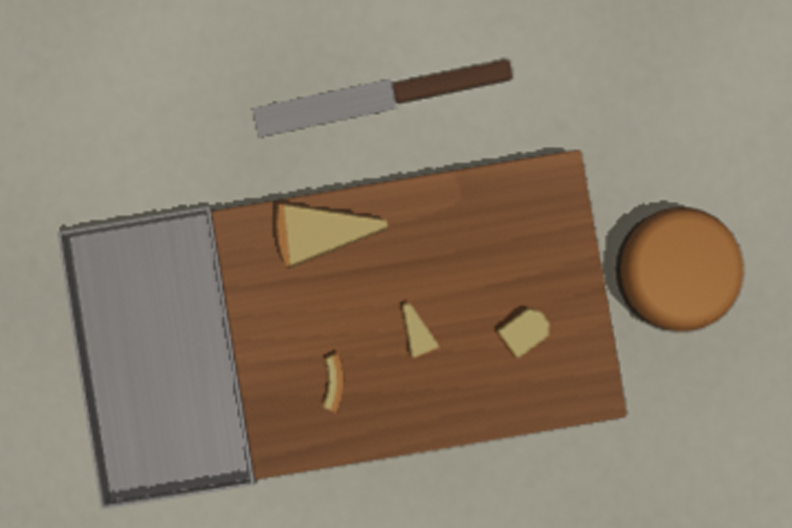

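The top view shows the tray off the left (+y) end of the board. In the crop, the strip is at about (333,380), the tip at (418,335), the heel at (523,332), and the wedge at (320,235), well to the far side. Next I'll convert these to board coordinates and work out the tool axes.

```bash
cat >> h.py <<'E'
def fr(B,X): # world->board xy
    o,a=np.array(B[:2]),B[2];d=np.array(X)[:2]-o;c,s=np.cos(a),np.sin(a);return np.array([c*d[0]+s*d[1],-s*d[0]+c*d[1]])
def ax():
    from scipy.spatial.transform import Rotation as R
    o=robot.observe();return o,R.from_euler("xyz",o["tool_rot"]).as_matrix()
E
python3 - <<'E'
from h import *
np.set_printoptions(precision=4,suppress=True)
p=robot.read_camera("top")
f=lambda u,v:(150+u/2.2,130+v/2.2)
C=[at(p,f(*q),.05)[:2] for q in[(212,210),(582,152),(627,415),(253,480)]]
C=np.array(C);print(C, [np.linalg.norm(C[i]-C[i-1]) for i in range(4)])
o=C.mean(0);ey=(C[0]+C[3]-C[1]-C[2]);yaw=np.arctan2(-ey[0],ey[1]);B=[*o,yaw];print("B",B)
img=p["color"];hsv=cv2.cvtColor(img,cv2.COLOR_RGB2HSV)
for t,q,z in[("strip",(333,380),.07),("tip",(418,335),.07),("heel",(523,332),.074),("wedge",(320,235),.095)]:
    u,v=map(int,f(*q));pa=img[v,u];m=(np.abs(img.astype(int)-pa).sum(2)<70).astype(np.uint8)
    n,l=cv2.connectedComponents(m);ys,xs=np.where(l==l[v,u])
    P=np.array([fr(B,at(p,(a,b),z)) for a,b in zip(xs,ys)])
    print(t,pa,len(xs),"mean",P.mean(0),"min",P.min(0),"max",P.max(0))
ob,R=ax();print(R,fr(B,ob["tool_pos"]))
E
```

```text
[[ 0.6908  0.1931]
 [ 0.751  -0.1595]
 [ 0.5009 -0.2039]
 [ 0.4354  0.1498]] [np.float64(0.2590661152136576), np.float64(0.3576624197568543), np.float64(0.2540225614558151), np.float64(0.359662274602448)]
B [np.float64(0.5945046301735133), np.float64(-0.005109156032764767), np.float64(0.17604495385581173)]
strip [169 153 103] 72 mean [-0.0498  0.0918] min [-0.0719  0.086 ] max [-0.0258  0.1004]
tip [167 152 101] 173 mean [-0.0169  0.0045] min [-0.0364 -0.0102] max [0.0097 0.0134]
heel [168 153 103] 278 mean [-0.0316 -0.0939] min [-0.052  -0.1145] max [-0.0131 -0.0706]
wedge [168 150 100] 676 mean [0.0904 0.0769] min [0.0659 0.0183] max [0.1171 0.1113]
[[ 0.0001 -0.9363  0.3511]
 [ 0.0001  0.3511  0.9363]
 [-1.     -0.      0.0001]] [-0.3169  0.5608]
```

```bash
python3 -m jog '[{"fingers":1,"x":1,"y":-5,"z":-3},{"fingers":1,"x":2,"y":-10,"z":-6},{"fingers":1,"x":3,"y":-15,"z":-9},{"fingers":1,"x":4,"y":-20,"z":-12},{"fingers":1,"x":5,"y":-24.5,"z":-15.2}]' 20
python3 -m jog '[{"fingers":1,"x":1,"y":-5,"z":-3,"spin":10},{"fingers":1,"x":2,"y":-10,"z":-6,"spin":20},{"fingers":1,"x":3,"y":-15,"z":-9,"spin":30},{"fingers":1,"x":4,"y":-20,"z":-12,"spin":40},{"fingers":1,"x":5,"y":-24.5,"z":-15.2,"spin":50}]'
python3 -m jog '[{"fingers":1,"spin":9.3},{"fingers":1,"spin":9.3},{"fingers":1,"spin":9.3},{"fingers":1,"spin":9.3}]'
cat > where.py <<'E'
from h import *
np.set_printoptions(precision=4,suppress=True)
B=[.5945,-.0051,.176]
o,R=ax();print(o["time"],"board xy",fr(B,o["tool_pos"]),"tip z",o["tool_pos"][2]-.178,"tooly rel",fr([0,0,.176],R[:,1]),o["opening"],o["contact_force"])
E
python3 where.py
```

```text
time: 1.58
tool_pos: [0.3614, 0.2616, 0.3547]
tool_rot: [0.159, 1.57, 0.492]
contact_force: [0.3, 1.6, 0.5]
opening: 0.0465
1.575 board xy [-0.1828  0.3034] tip z 0.17668867278267103 tooly rel [-0.1568  0.9876] 0.04649476780698768 [0.3045 1.5752 0.5409]$[0]: bad value
$[0]: bad value
```

```bash
python3 -m jog '[{"fingers":1,"x":1,"y":-5.4,"z":1.8,"spin":2},{"fingers":1,"x":2,"y":-10.8,"z":3.6,"spin":4},{"fingers":1,"x":3,"y":-16.2,"z":5.4,"spin":6},{"fingers":1,"x":4,"y":-21.6,"z":7.2,"spin":8},{"fingers":1,"x":5,"y":-27.1,"z":9.1,"spin":9}]' 20
python3 -m jog '[{"fingers":1,"x":0,"y":0,"z":0,"spin":0},{"fingers":1,"x":0,"y":0,"z":0,"spin":0},{"fingers":1,"x":0,"y":0,"z":0,"spin":0}]'
python3 where.py; python3 -c "
from h import *
p=robot.read_camera('scene');save(p,'s1.png')"
```

```text
time: 2.2
tool_pos: [0.5374, 0.0363, 0.3045]
tool_rot: [0.232, 1.57, 0.413]
contact_force: [1.2, 1.4, 0.5]
opening: 0.0008
time: 2.58
tool_pos: [0.5357, 0.0391, 0.3051]
tool_rot: [1.276, 1.571, 1.459]
contact_force: [-0.6, 0.4, 0.0]
opening: 0.0003
2.575 board xy [-0.0501  0.0538] tip z 0.1270576836090696 tooly rel [-0.0078  1.    ] 0.000322188482623077 [-0.5895  0.4362  0.0083]
```

View pics/s1.png

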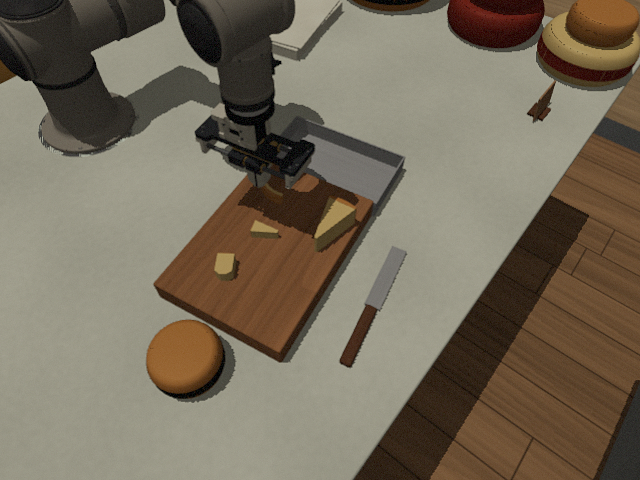

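The scene view shows closed fingers hovering behind the strip at about (265,180). The tip is at (264,230), the heel at (225,266), and everything is undisturbed. I'll descend and push the strip off.

```bash
python3 -m jog '[{"fingers":1,"x":2.5,"y":0,"z":0,"spin":0},{"fingers":1,"x":5,"y":0,"z":0,"spin":0},{"fingers":1,"x":6.5,"y":0,"z":0,"spin":0},{"fingers":1,"x":7.2,"y":0,"z":0,"spin":0},{"fingers":1,"x":7.2,"y":0,"z":0,"spin":0}]'
python3 where.py
python3 -m jog '[{"fingers":1,"x":0,"y":1,"z":0,"spin":0},{"fingers":1,"x":0,"y":2,"z":0,"spin":0},{"fingers":1,"x":0,"y":3,"z":0,"spin":0},{"fingers":1,"x":0,"y":4,"z":0,"spin":0},{"fingers":1,"x":0,"y":5,"z":0,"spin":0}]'
python3 where.py
python3 -c "
from h import *
p=robot.read_camera('scene');a=p['color'][100:280,160:400];p['color']=cv2.resize(a,(720,540),interpolation=cv2.INTER_CUBIC);save(p,'s2.png')"
```

```text
time: 3.25
tool_pos: [0.5364, 0.0382, 0.2328]
tool_rot: [0.951, 1.571, 1.134]
contact_force: [0.6, -0.5, 0.1]
opening: 0.0004
3.25 board xy [-0.0496  0.0528] tip z 0.054819528356966934 tooly rel [-0.0066  1.    ] 0.0004399722788701106 [ 0.5524 -0.5253  0.0646]
time: 3.88
tool_pos: [0.5272, 0.0879, 0.2328]
tool_rot: [0.459, 1.571, 0.642]
contact_force: [0.0, -0.5, -0.2]
opening: 0.0003
3.875 board xy [-0.05    0.1034] tip z 0.05476751850556019 tooly rel [-0.0065  1.    ] 0.0002550686697660495 [ 0.0024 -0.4592 -0.2373]
```

View pics/s2.png

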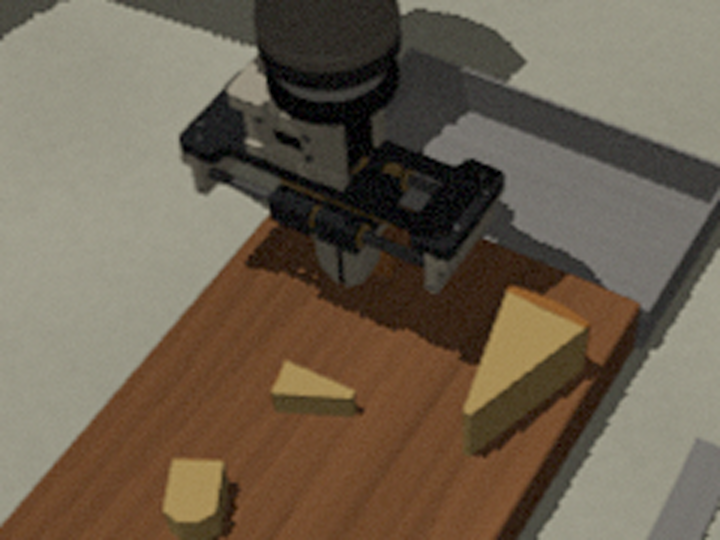

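The view shows the fingers pushing, with the strip hidden in front of them. The tip and heel are unmoved. I'll finish the push and check how high the gripper's hanging side lugs (crop pixel 440,285) sit, because they may pass over the wedge.

```bash
python3 - <<'E'
from h import *
B=[.5945,-.0051,.176]
p=robot.read_camera('scene')
for z in(.1,.11,.12,.13,.14): print(z,fr(B,at(p,(160+440/3,100+287/3),z)))
E
python3 -m jog '[{"fingers":1,"x":0,"y":1,"z":0,"spin":0},{"fingers":1,"x":0,"y":2,"z":0,"spin":0},{"fingers":1,"x":0,"y":3,"z":0,"spin":0},{"fingers":1,"x":0,"y":4,"z":0,"spin":0},{"fingers":1,"x":0,"y":5,"z":0,"spin":0}]'
python3 -m jog '[{"fingers":1,"x":0,"y":1,"z":0,"spin":0},{"fingers":1,"x":0,"y":2,"z":0,"spin":0},{"fingers":1,"x":0,"y":3,"z":0,"spin":0},{"fingers":1,"x":0,"y":4,"z":0,"spin":0},{"fingers":1,"x":0,"y":4.5,"z":0,"spin":0}]'
python3 where.py
python3 -m jog '[{"fingers":1,"x":-2,"y":-1,"z":0,"spin":0},{"fingers":1,"x":-6,"y":-4,"z":0,"spin":0},{"fingers":1,"x":-6,"y":-9,"z":1,"spin":0},{"fingers":1,"x":-6,"y":-14,"z":2,"spin":0},{"fingers":1,"x":-6,"y":-19.5,"z":3.3,"spin":0}]'
python3 where.py
python3 -c "
from h import *
p=robot.read_camera('scene');a=p['color'][100:280,160:400];p['color']=cv2.resize(a,(720,540),interpolation=cv2.INTER_CUBIC);save(p,'s3.png')"
```

```text
0.1 [0.02903759 0.09052521]
0.11 [0.03328803 0.08314326]
0.12 [0.03753847 0.07576132]
0.13 [0.04178891 0.06837937]
0.14 [0.04603935 0.06099743]
time: 4.6
tool_pos: [0.5181, 0.1371, 0.2327]
tool_rot: [1.388, 1.571, 1.57]
contact_force: [-0.9, 0.7, -0.1]
opening: 0.0005
time: 5.22
tool_pos: [0.5099, 0.1813, 0.2327]
tool_rot: [0.954, 1.571, 1.137]
contact_force: [-0.3, 0.5, -0.1]
opening: 0.0007
5.225 board xy [-0.0506  0.1983] tip z 0.05472864489456128 tooly rel [-0.0067  1.    ] 0.0007427602736782941 [-0.2541  0.4593 -0.0561]
time: 5.85
tool_pos: [0.5783, -0.0065, 0.293]
tool_rot: [0.101, 1.57, 0.284]
contact_force: [0.8, 0.1, -0.6]
opening: 0.0005
5.85 board xy [-0.0162  0.0015] tip z 0.11500602898159157 tooly rel [-0.0068  1.    ] 0.0004737805254752008 [ 0.8312  0.1435 -0.5914]
```

View pics/s3.png

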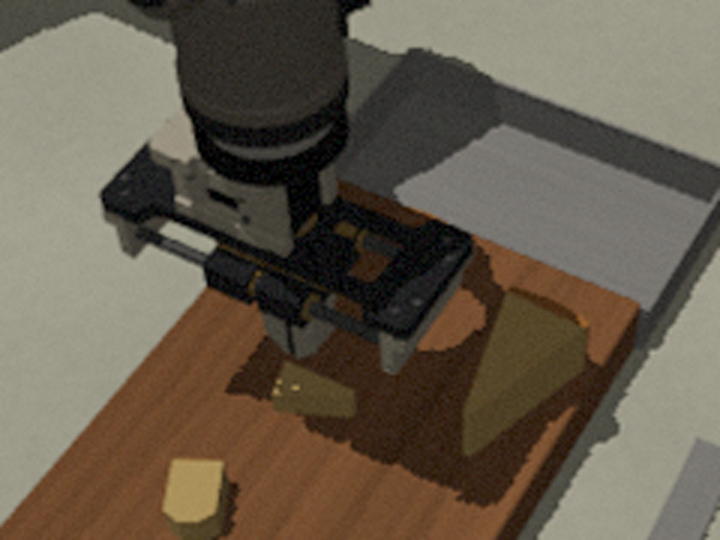

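The view shows the tool above the tip, with the lugs at z≈0.13, which clears the wedge top at 0.095. The strip is gone from the board. I'll move behind the tip and go down.

```bash
python3 -m jog '[{"fingers":1,"x":0,"y":-2,"z":-0.2,"spin":0},{"fingers":1,"x":0,"y":-3.8,"z":-0.4,"spin":0},{"fingers":1,"x":0,"y":-3.8,"z":-0.4,"spin":0},{"fingers":1,"x":3,"y":-3.8,"z":-0.4,"spin":0},{"fingers":1,"x":5,"y":-3.8,"z":-0.4,"spin":0}]'
python3 where.py
python3 - <<'E'
from h import *
B=[.5945,-.0051,.176]
for n in("top","scene"):
    p=robot.read_camera(n)
    for t in("strip","tip","heel"):
        for r in robot.look_for(t,p)[:3]: print(n,t,np.round(r["xy"]),round(r["conf"],2),fr(B,at(p,r["xy"],.06)))
E
python3 -m jog '[{"fingers":1,"x":0.5,"y":0,"z":0,"spin":0},{"fingers":1,"x":1,"y":0,"z":0,"spin":0},{"fingers":1,"x":1,"y":0,"z":0,"spin":0}]'
python3 where.py
```

```text
time: 6.52
tool_pos: [0.5804, -0.0421, 0.2419]
tool_rot: [2.315, 1.57, 2.498]
contact_force: [0.4, 1.2, -0.6]
opening: 0.0004
6.525 board xy [-0.0204 -0.034 ] tip z 0.06389723150730348 tooly rel [-0.0073  1.    ] 0.00043076734549332105 [ 0.3712  1.1735 -0.6444]
top strip [254. 312.] 0.63 [-0.05223702  0.1896787 ]
top strip [315. 265.] 0.54 [0.02490486 0.04925096]
scene heel [224. 268.] 0.66 [-0.03362389 -0.09505993]
time: 7.3
tool_pos: [0.5807, -0.0433, 0.2321]
tool_rot: [2.665, 1.57, 2.847]
contact_force: [0.6, -0.3, 0.4]
opening: 0.0005
7.3 board xy [-0.0203 -0.0352] tip z 0.05409731834414905 tooly rel [-0.0062  1.    ] 0.0005132890614112086 [ 0.6236 -0.3231  0.4195]
```

```bash
python3 -m jog '[{"fingers":1,"x":0,"y":1.2,"z":0,"spin":0},{"fingers":1,"x":0,"y":2.4,"z":0,"spin":0},{"fingers":1,"x":0,"y":3.6,"z":0,"spin":0},{"fingers":1,"x":0,"y":4.8,"z":0,"spin":0},{"fingers":1,"x":0,"y":6,"z":0,"spin":0}]'
python3 -m jog '[{"fingers":1,"x":0,"y":1.2,"z":0,"spin":0},{"fingers":1,"x":0,"y":2.4,"z":0,"spin":0},{"fingers":1,"x":0,"y":3.6,"z":0,"spin":0},{"fingers":1,"x":0,"y":4.8,"z":0,"spin":0},{"fingers":1,"x":0,"y":5.5,"z":0,"spin":0}]'
python3 where.py
python3 -c "
from h import *
p=robot.read_camera('scene');q=robot.read_camera('top');a=cv2.resize(p['color'][110:260,200:420],(396,270),interpolation=cv2.INTER_CUBIC);b=cv2.resize(q['color'][200:350,170:390],(396,270),interpolation=cv2.INTER_CUBIC);p['color']=np.vstack([a,b]);save(p,'s4.png')"
```

```text
time: 7.92
tool_pos: [0.5698, 0.0167, 0.2328]
tool_rot: [0.057, 1.571, 0.239]
contact_force: [-0.1, -0.1, 0.0]
opening: 0.0004
time: 8.55
tool_pos: [0.5598, 0.0706, 0.2327]
tool_rot: [1.803, 1.571, 1.986]
contact_force: [-1.4, -0.2, 0.2]
opening: 0.0002
8.55 board xy [-0.0209  0.0806] tip z 0.05472309004292286 tooly rel [-0.0067  1.    ] 0.0002358512563525652 [-1.3511 -0.2177  0.2392]
```

View pics/s4.png

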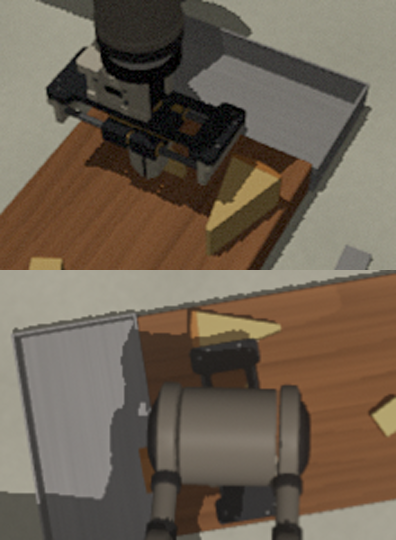

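In the mid-push view the tip is still in front of the fingers, at crop (175,168), and clear of the wedge. I'll continue over the edge.

```bash
python3 -m jog '[{"fingers":1,"x":0,"y":1.2,"z":0,"spin":0},{"fingers":1,"x":0,"y":2.4,"z":0,"spin":0},{"fingers":1,"x":0,"y":3.6,"z":0,"spin":0},{"fingers":1,"x":0,"y":4.8,"z":0,"spin":0},{"fingers":1,"x":0,"y":6,"z":0,"spin":0}]'
python3 -m jog '[{"fingers":1,"x":0,"y":1.2,"z":0,"spin":0},{"fingers":1,"x":0,"y":2.4,"z":0,"spin":0},{"fingers":1,"x":0,"y":3.6,"z":0,"spin":0},{"fingers":1,"x":0,"y":4.8,"z":0,"spin":0},{"fingers":1,"x":0,"y":6,"z":0,"spin":0}]'
python3 where.py
python3 -m jog '[{"fingers":1,"x":-3,"y":-1,"z":0,"spin":0},{"fingers":1,"x":-7,"y":-4,"z":0,"spin":0},{"fingers":1,"x":-7,"y":-10,"z":0,"spin":0},{"fingers":1,"x":-7,"y":-16,"z":-0.5,"spin":0},{"fingers":1,"x":-7,"y":-22,"z":-1,"spin":0}]'
python3 -m jog '[{"fingers":1,"x":0,"y":-6,"z":0,"spin":0},{"fingers":1,"x":0,"y":-11.5,"z":0,"spin":0},{"fingers":1,"x":0,"y":-11.5,"z":0,"spin":0}]'
python3 where.py
python3 -c "
from h import *
p=robot.read_camera('scene');q=robot.read_camera('top');a=cv2.resize(p['color'][110:290,180:420],(396,270),interpolation=cv2.INTER_CUBIC);b=cv2.resize(q['color'][200:380,170:410],(396,270),interpolation=cv2.INTER_CUBIC);p['color']=np.vstack([a,b]);save(p,'s5.png')"
```

```text
time: 9.28
tool_pos: [0.5489, 0.1297, 0.2327]
tool_rot: [1.346, 1.571, 1.529]
contact_force: [1.0, 0.2, 0.4]
opening: 0.0006
time: 9.9
tool_pos: [0.5381, 0.1886, 0.2327]
tool_rot: [0.905, 1.571, 1.087]
contact_force: [-0.5, 0.5, 0.7]
opening: 0.0004
9.9 board xy [-0.0216  0.2006] tip z 0.05472278614753556 tooly rel [-0.0062  1.    ] 0.00037598726403437286 [-0.5031  0.4789  0.7249]
time: 10.52
tool_pos: [0.5684, -0.0317, 0.303]
tool_rot: [-0.169, 1.57, 0.014]
contact_force: [1.4, -0.4, -0.6]
opening: 0.0006
time: 10.9
tool_pos: [0.5894, -0.147, 0.3024]
tool_rot: [-1.042, 1.57, -0.864]
contact_force: [-0.0, 0.3, -1.1]
opening: 0.0003
10.9 board xy [-0.0299 -0.1388] tip z 0.12444063629080543 tooly rel [-0.0012  1.    ] 0.0002889964861741291 [-0.0336  0.306  -1.1157]
```

View pics/s5.png

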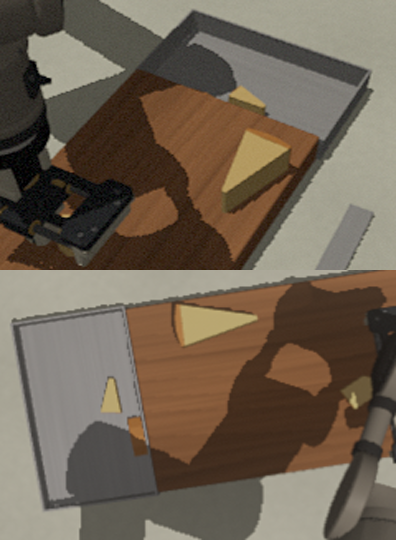

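The tip is in the tray at top crop (110,397). The strip is also in the tray, at (137,435), rind up against the board-side wall. I'll sweep the heel on a line slanted towards +x so it drops clear of the strip and still passes the wedge.

```bash
python3 -m jog '[{"fingers":1,"x":0,"y":0,"z":-0.7,"spin":7},{"fingers":1,"x":1.5,"y":0,"z":-1.4,"spin":14.6},{"fingers":1,"x":4,"y":0,"z":-1.4,"spin":14.6},{"fingers":1,"x":6,"y":0,"z":-1.4,"spin":14.6},{"fingers":1,"x":6.9,"y":0,"z":-1.4,"spin":14.6}]'
python3 -m jog '[{"fingers":1,"x":0,"y":0,"z":0,"spin":0},{"fingers":1,"x":0,"y":0,"z":0,"spin":0}]'
python3 where.py
python3 - <<'E'
from h import *
B=[.5945,-.0051,.176]
for n in("top","scene"):
    p=robot.read_camera(n)
    for t in("strip","tip","heel"):
        for r in robot.look_for(t,p)[:2]: print(n,t,np.round(r["xy"]),round(r["conf"],2),fr(B,at(p,r["xy"],.062 if t=="heel" else .02)))
E
```

```text
time: 11.62
tool_pos: [0.5751, -0.144, 0.2327]
tool_rot: [2.697, 1.569, 2.627]
contact_force: [-0.5, 0.4, -0.2]
opening: 0.0003
time: 11.88
tool_pos: [0.5757, -0.1456, 0.2346]
tool_rot: [-0.199, 1.569, -0.271]
contact_force: [0.4, 0.7, -0.5]
opening: 0.0007
11.875 board xy [-0.0431 -0.1351] tip z 0.05658650432294546 tooly rel [0.2455 0.9694] 0.000713918507703074 [ 0.407   0.7099 -0.458 ]
top strip [254. 312.] 0.48 [-0.05321434  0.19453079]
top tip [235. 285.] 0.46 [0.00999469 0.22652108]
top tip [316. 176.] 0.33 [0.21373672 0.0161481 ]
top heel [385. 280.] 0.62 [-0.02890599 -0.08878878]
top heel [320. 175.] 0.5 [0.20820125 0.00903655]
scene tip [332. 178.] 0.62 [0.01779489 0.21719853]
scene heel [223. 269.] 0.56 [-0.0325522  -0.09845873]
```

```bash
python3 -m jog '[{"fingers":1,"x":0.1,"y":1.2,"z":0,"spin":0},{"fingers":1,"x":0.1,"y":2.4,"z":0,"spin":0},{"fingers":1,"x":0.1,"y":3.6,"z":0,"spin":0},{"fingers":1,"x":0.1,"y":4.8,"z":0,"spin":0},{"fingers":1,"x":0.1,"y":6,"z":0,"spin":0}]'
python3 -m jog '[{"fingers":1,"x":0,"y":1.2,"z":0,"spin":0},{"fingers":1,"x":0,"y":2.4,"z":0,"spin":0},{"fingers":1,"x":0,"y":3.6,"z":0,"spin":0},{"fingers":1,"x":0,"y":4.8,"z":0,"spin":0},{"fingers":1,"x":0,"y":6,"z":0,"spin":0}]'
python3 where.py
python3 -c "
from h import *
p=robot.read_camera('scene');a=cv2.resize(p['color'][130:290,180:400],(660,480),interpolation=cv2.INTER_CUBIC);p['color']=a;save(p,'s6.png')"
```

```text
time: 12.9
tool_pos: [0.5798, -0.0851, 0.2327]
tool_rot: [1.622, 1.571, 1.55]
contact_force: [-0.2, -0.0, -0.5]
opening: 0.0006
time: 13.52
tool_pos: [0.5841, -0.0255, 0.2327]
tool_rot: [1.382, 1.571, 1.31]
contact_force: [-0.4, -0.2, -0.2]
opening: 0.0003
13.525 board xy [-0.0138 -0.0183] tip z 0.054710750035976 tooly rel [0.246  0.9693] 0.00027780513607800954 [-0.3937 -0.2091 -0.2169]
```

View pics/s6.png

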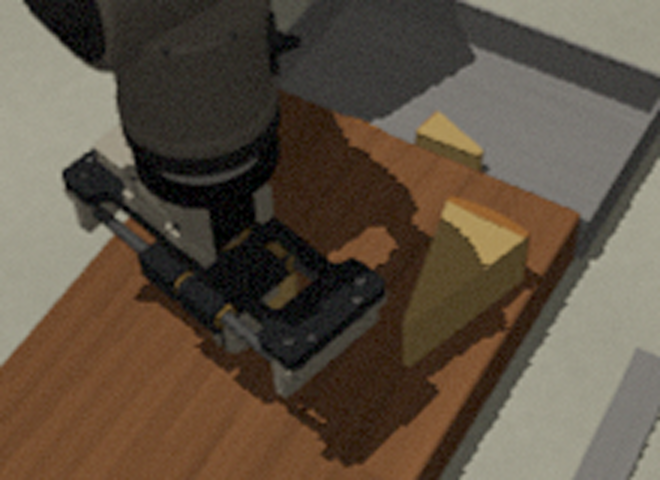

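```bash
python3 - <<'E'
from h import *
B=[.5945,-.0051,.176]
p=robot.read_camera('scene')
print(fr(B,at(p,(275,226.7),.074)))
for t in ["heel","wedge"]:
  for r in robot.look_for(t,p)[:2]: print(t,np.round(r["xy"]),round(r["conf"],2),fr(B,at(p,r["xy"],.065)))
E
python3 -m jog '[{"fingers":1,"x":0,"y":1.2,"z":0,"spin":0},{"fingers":1,"x":0,"y":2.4,"z":0,"spin":0},{"fingers":1,"x":0,"y":3.6,"z":0,"spin":0},{"fingers":1,"x":0,"y":4.8,"z":0,"spin":0},{"fingers":1,"x":0,"y":6,"z":0,"spin":0}]'
python3 where.py
python3 -c "
from h import *
p=robot.read_camera('scene');a=cv2.resize(p['color'][130:290,180:400],(660,480),interpolation=cv2.INTER_CUBIC);p['color']=a;save(p,'s7.png')"
```

```text
[0.00404381 0.01674059]
heel [275. 229.] 0.57 [0.00254054 0.01776874]
wedge [334. 224.] 0.74 [0.09239275 0.08114963]
time: 14.35
tool_pos: [0.5885, 0.0345, 0.2327]
tool_rot: [1.055, 1.571, 0.983]
contact_force: [0.5, -0.5, -0.0]
opening: 0.0006
14.35 board xy [0.001  0.0401] tip z 0.05473263800817166 tooly rel [0.2457 0.9693] 0.0005767482659545574 [ 0.498  -0.5192 -0.0354]
```

View pics/s7.png

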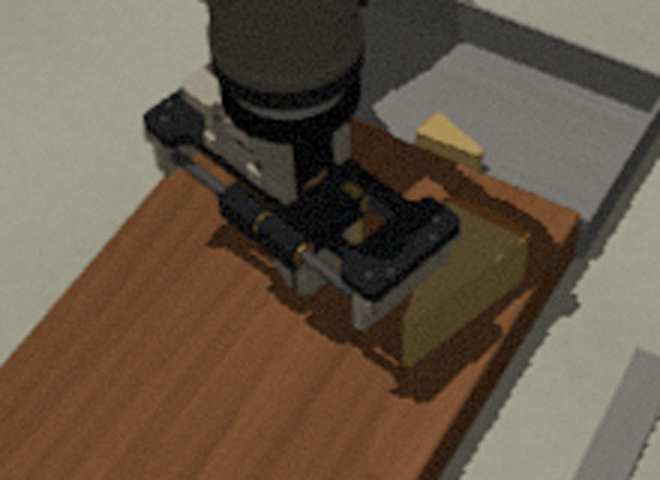

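The heel is hidden in front of the fingers and the wedge is unmoved at crop (460,265). I'll continue on this line.

```bash
python3 -m jog '[{"fingers":1,"x":0,"y":1.2,"z":-0.1,"spin":0},{"fingers":1,"x":0,"y":2.4,"z":-0.2,"spin":0},{"fingers":1,"x":0,"y":3.6,"z":-0.3,"spin":0},{"fingers":1,"x":0,"y":4.8,"z":-0.4,"spin":0},{"fingers":1,"x":0,"y":6,"z":-0.5,"spin":0}]'
python3 where.py
python3 - <<'E'
from h import *
B=[.5945,-.0051,.176]
p=robot.read_camera('scene')
for t in ["heel","wedge"]:
  for r in robot.look_for(t,p)[:2]: print(t,np.round(r["xy"]),round(r["conf"],2),fr(B,at(p,r["xy"],.065)))
q=robot.read_camera('top');a=cv2.resize(p['color'][110:260,200:420],(396,270),interpolation=cv2.INTER_CUBIC);b=cv2.resize(q['color'][200:350,170:390],(396,270),interpolation=cv2.INTER_CUBIC);p['color']=np.vstack([a,b]);save(p,'s8.png')
E
```

```text
time: 15.02
tool_pos: [0.5877, 0.0946, 0.2327]
tool_rot: [1.832, 1.571, 1.76]
contact_force: [-0.6, -0.6, 0.1]
opening: 0.0007
15.025 board xy [0.0108 0.0993] tip z 0.05472462217590704 tooly rel [0.2459 0.9693] 0.000696411145484833 [-0.6191 -0.6436  0.1228]
wedge [335. 226.] 0.98 [0.09622275 0.07823576]
```

View pics/s8.png

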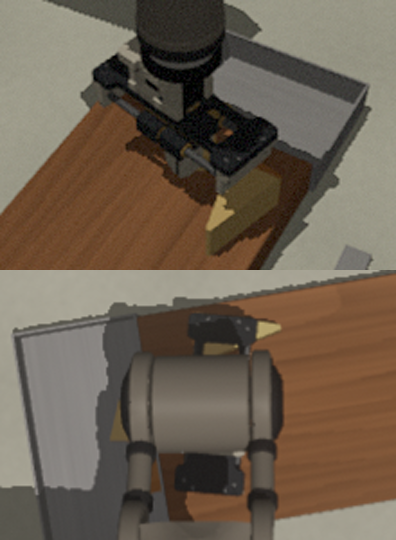

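The wedge is still in place and the heel is hidden in front of the fingers. I'll finish the push, retract and look.

```bash
python3 -m jog '[{"fingers":1,"x":0,"y":1.2,"z":0,"spin":0},{"fingers":1,"x":0,"y":2.4,"z":0,"spin":0},{"fingers":1,"x":0,"y":3.6,"z":0,"spin":0},{"fingers":1,"x":0,"y":4.8,"z":0,"spin":0},{"fingers":1,"x":0,"y":6,"z":0,"spin":0}]'
python3 -m jog '[{"fingers":1,"x":0,"y":1.2,"z":0,"spin":0},{"fingers":1,"x":0,"y":2.4,"z":0,"spin":0},{"fingers":1,"x":0,"y":3.6,"z":0,"spin":0},{"fingers":1,"x":0,"y":4.6,"z":0,"spin":0},{"fingers":1,"x":0,"y":4.6,"z":0,"spin":0}]'
python3 where.py
python3 -m jog '[{"fingers":1,"x":-3,"y":-1,"z":0,"spin":0},{"fingers":1,"x":-7,"y":-4,"z":-2,"spin":0},{"fingers":1,"x":-7,"y":-9,"z":-4,"spin":0},{"fingers":1,"x":-7,"y":-14,"z":-6,"spin":0},{"fingers":1,"x":-7,"y":-20,"z":-8,"spin":0}]'
python3 -m jog '[{"fingers":1,"x":0,"y":-5,"z":-2,"spin":0},{"fingers":1,"x":0,"y":-10,"z":-4,"spin":0},{"fingers":1,"x":0,"y":-10,"z":-4,"spin":0}]'
python3 where.py
python3 - <<'E'
from h import *
B=[.5945,-.0051,.176]
p=robot.read_camera('scene');q=robot.read_camera('top')
for n,i in(("top",q),("scene",p)):
  for t,z in dict(strip=.02,tip=.015,heel=.02,wedge=.095,wheel=.07,knife=.014).items():
    for r in robot.look_for(t,i)[:2]: print(n,t,np.round(r["xy"]),round(r["conf"],2),fr(B,at(i,r["xy"],z)))
a=cv2.resize(p['color'][110:260,180:420],(480,300),interpolation=cv2.INTER_CUBIC);b=cv2.resize(q['color'][220:355,162:278],(258,300),interpolation=cv2.INTER_CUBIC);p['color']=np.hstack([a,b]);save(p,'s9.png')
E
```

```text
time: 15.85
tool_pos: [0.5922, 0.1546, 0.2327]
tool_rot: [0.671, 1.571, 0.599]
contact_force: [-0.6, -0.9, 0.3]
opening: 0.0006
time: 16.48
tool_pos: [0.5954, 0.2002, 0.2327]
tool_rot: [0.888, 1.571, 0.816]
contact_force: [0.1, -0.5, -1.1]
opening: 0.0004
16.475 board xy [0.0369 0.202 ] tip z 0.0546874822618553 tooly rel [0.2451 0.9695] 0.0004051204728083906 [ 0.061  -0.515  -1.0934]
time: 17.1
tool_pos: [0.5005, 0.0051, 0.303]
tool_rot: [-0.209, 1.57, -0.281]
contact_force: [1.1, -0.7, -0.3]
opening: 0.0003
time: 17.48
tool_pos: [0.453, -0.0933, 0.3029]
tool_rot: [-1.911, 1.57, -1.989]
contact_force: [0.3, 0.1, 0.6]
opening: 0.0008
17.475 board xy [-0.1548 -0.062 ] tip z 0.12493902190643591 tooly rel [0.2513 0.9679] 0.0008318034571928699 [0.3045 0.1411 0.606 ]
top strip [252. 311.] 0.48 [-0.05074785  0.19781745]
top strip [291. 236.] 0.46 [0.09458928 0.0907343 ]
top tip [235. 287.] 0.76 [0.00693209 0.22685555]
top heel [242. 269.] 0.9 [0.04243258 0.20633261]
top wedge [292. 236.] 0.73 [0.08994975 0.08599001]
top wheel [458. 251.] 0.88 [ 0.00346676 -0.24781787]
top knife [312. 174.] 0.85 [0.22137768 0.02416501]
top knife [220. 295.] 0.54 [-0.00527058  0.26204593]
scene tip [328. 177.] 0.53 [0.00681295 0.22092192]
scene heel [341. 185.] 0.62 [0.04346641 0.2114591 ]
scene wedge [335. 222.] 0.77 [0.10178743 0.06513498]
scene wheel [186. 357.] 0.74 [ 0.01474969 -0.26012029]
scene knife [371. 302.] 0.81 [ 0.21470943 -0.0054457 ]
```

View pics/s9.png

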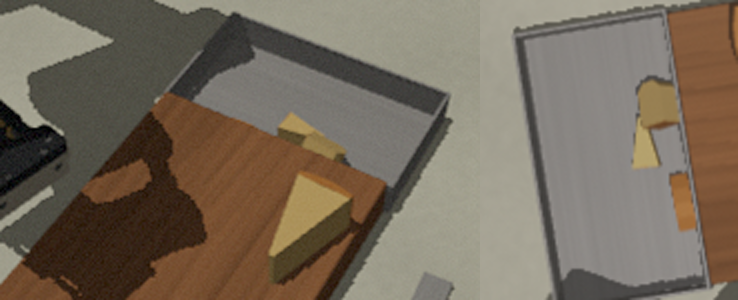

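Left shows the scene view and right the top view. All three offcuts are inside the tray: heel at right-panel (657,102), tip at (645,147), strip at (683,200). The heel looks slightly tilted, so I'll triangulate heights before handing in.

```bash
python3 - <<'E'
from h import *
B=[.5945,-.0051,.176]
for k in range(2):
  p=robot.read_camera('scene');q=robot.read_camera('top')
  for t in("heel","tip","strip"):
    a=robot.look_for(t,p);b=robot.look_for(t,q)
    if not(a and b): print(t,"missing");continue
    b=[r for r in b if fr(B,at(q,r["xy"],.02))[1]>.17] or b
    a=[r for r in a if fr(B,at(p,r["xy"],.02))[1]>.17] or a
    c1,d1=ray(p,a[0]["xy"]);c2,d2=ray(q,b[0]["xy"])
    s=np.linalg.lstsq(np.c_[d1,-d2],c2-c1,rcond=None)[0];P=c1+s[0]*d1;Q=c2+s[1]*d2;M=(P+Q)/2
    print(t,"board xy",fr(B,M),"z",M[2],"gap",np.linalg.norm(P-Q))
  if k==0: pass
E
python3 -m jog '[{"fingers":1,"x":0,"y":0,"z":0,"spin":0},{"fingers":1,"x":0,"y":0,"z":0,"spin":0},{"fingers":1,"x":0,"y":0,"z":0,"spin":0},{"fingers":1,"x":0,"y":0,"z":0,"spin":0}]'
```

```text
heel board xy [0.04750368 0.20622832] z 0.029521898411276448 gap 0.005954928937526852
tip board xy [0.00704691 0.23299016] z 0.0028973609900359576 gap 0.00797542260331847
strip missing
heel board xy [0.04582524 0.20513492] z 0.024349320589275025 gap 0.00560787001297129
tip board xy [0.00940977 0.22790771] z 0.01538915695643761 gap 0.0047203221833771085
strip missing
time: 19.48
tool_pos: [0.4543, -0.0904, 0.3027]
tool_rot: [1.125, 1.571, 1.052]
contact_force: [0.2, 0.5, 0.5]
opening: 0.0003
```

Run:
```python
from h import *
B=[.5945,-.0051,.176]
q=robot.read_camera('top')
h=cv2.cvtColor(q["color"],cv2.COLOR_RGB2HSV);m=((h[...,1]>120)&(h[...,0]<22)).astype(np.uint8)
n,l,st,ce=cv2.connectedComponentsWithStats(m)
for i in range(1,n):
    if st[i,4]<20: continue
    ys,xs=np.where(l==i)
    for z in(.015,.045):
        P=np.array([fr(B,at(q,(a,b),z)) for a,b in zip(xs,ys)])
        if .15<P[:,1].mean()<.34 and abs(P[:,0].mean())<.14: print(st[i],z,np.percentile(P,[2,50,98],axis=0).round(4).tolist())
# board end in the picture
print([np.round(pix(q,[.5945+np.cos(.176)*x-np.sin(.176)*y,-.0051+np.sin(.176)*x+np.cos(.176)*y,z])) for x,y,z in((-.05,.18,.05),(-.05,.185,.042),(-.05,.185,.003))])
```

```text
[235 273  16   5  41] 0.015 [[0.0259, 0.1921], [0.0289, 0.2055], [0.0326, 0.2233]]
[235 273  16   5  41] 0.045 [[0.0253, 0.1886], [0.0282, 0.2017], [0.0318, 0.2191]]
[248 298  11  26 194] 0.015 [[-0.0741, 0.1888], [-0.0489, 0.1968], [-0.0235, 0.2049]]
[248 298  11  26 194] 0.045 [[-0.0725, 0.1854], [-0.0478, 0.1932], [-0.023, 0.2011]]
[array([259., 310.]), array([257., 311.]), array([259., 310.])]
```

The strip's outline is about 51 × 17 mm, which fits it lying flat, rind up, just inside the wall. Its centre is at y≈0.197, and the tray's inner edge is at 0.185. Handing in.

```bash
python3 -c "
from h import *
print(robot.hand_in(),robot.observe()['time'])"
```

```text
the job is handed in; nothing more can be done
the job is handed in; nothing more can be done
```

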